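# Clear the hooping fixture, shim its plate and hold it flush

## Task

Use the loose T-shaped spacer block as a scraper to wipe the three metal chips off the grey sliding plate into the catch trough at its front, without touching the chips with the gripper. Then stand the spacer lengthwise on the bed in the one gap between plate and end stop that is wide enough for it, keeping it off the other stop, and let go of it. Finally slide the plate by its upright handle towards the spacer until plate, spacer and stop are flush, and finish while still holding the plate firmly pressed there; leave everything else on the bench where it is.

Things in the scene. Friction and masses are not known exactly. Their poses are not given: they have to be found in the camera images.
- bed: wooden bed of the fixture, fixed to the bench. Origin on the bench top under the centre of the bed board; x points away from the trough (from the front, near the robot, to the back), y to the left along the plate's sliding direction, z up. Board 150 (x) by 236 (y), its top at z = 8 mm. The catch trough adjoins the board's front edge: inside x = -138 to -75 mm, y = -87 to 87 mm, floor at z = 3 mm, rim at z = 14 mm
- plate: grey plate, 150 (x) by 120 (y) by 14 mm thick, sliding only left and right (its own and the bed's y) over the bed on a stiff guide, about 1.5 N of friction, travel 8 mm to either side of the bed's centre, starts within 2.5 mm of it. Axes as the bed's. Origin at the centre of its underside, 8 mm above the bench (its top is 22 mm above the bench). Its front edge (x = -75 mm) is level with the start of the trough
- plate_handle (a point): centre of the plate's upright black handle, a rectangular post 24 (x) by 20 (y) mm, 50 mm tall on the plate, top 72 mm above the bench; it stands 58 mm behind the plate's centre. This point is 47 mm above the bench
- stop_thin: thin end stop, aluminium bar 110 (x) by 18 (y) by 22 mm tall, fixed on the bed beside the plate, to its left or right (varies), centred 87 mm from the bed's centre line, so its inner face is 78 mm from that line; the gap between it and the plate is 15.5 to 20.5 mm. Axes as the bed's. Origin at the centre of its underside, 8 mm above the bench
- stop_thick: thick end stop on the other side, aluminium bar 110 (x) by 38 (y) by 22 mm tall, centred 87 mm from the bed's centre line, inner face 68 mm from it; gap to the plate 5.5 to 10.5 mm, too narrow for the spacer. Origin at the centre of its underside
- spacer_mid (a point): middle of the loose T-shaped aluminium spacer block (standing upside-down T), half-way up its 70 mm height and 35 mm above its underside. Foot blade 100 (x) by 12 (y) by 28 mm tall; above its middle a grip tab 30 (x) by 12 (y) mm rises to 70 mm. x along its length, y across its 12 mm thickness, z up. About 0.13 kg. Starts standing upright on the bench at the left or right front
- chip0_mid (a point): centre of a loose aluminium chip, 22 by 16 by 10 mm, 10 g, starting flat on the front half of the plate, within 35 mm of the plate's centre line and 18 to 52 mm in front of its centre, at any turn
- chip1_mid (a point): centre of a loose aluminium chip, 22 by 16 by 10 mm, 10 g, starting flat on the front half of the plate, within 35 mm of the plate's centre line and 18 to 52 mm in front of its centre, at any turn
- chip2_mid (a point): centre of a loose aluminium chip, 22 by 16 by 10 mm, 10 g, starting flat on the front half of the plate, within 35 mm of the plate's centre line and 18 to 52 mm in front of its centre, at any turn
- cone_a: thread cone standing, 58 across, 97 tall, bystander; starts at left front or right front, opposite the spacer
- cone_b: thread cone standing, 58 across, 97 tall, bystander, back left
- cone_c: thread cone standing, 58 across, 97 tall, bystander, back right
- bobbin: small metal bobbin, 28 across, 12 tall, bystander close to the left of the fixture
- jar: clear jar, 52 across, 75 tall, bystander at the left
- driver: screwdriver lying, bystander at the right
- hoop: round white embroidery hoop lying flat, 120 across, 12 tall, bystander at the left
Things that resemble listed ones, but are neither listed nor needed, are in the scene too. What is shaped like the part that bears spacer_mid but purple is not meant.

How it is judged:
By the outcome, as a careful person would: the job done as asked, in the order asked, and still so for the second after the job is handed in, while the arm keeps its last pose, push and grip.
It also fails if it takes over 58 s, if anything falls off the work surface, if the arm or the gripper's body presses on something with over 40 N, if the wrist force passes 120 N, or if a joint passes its speed limit or range.

## Robot

A 6-joint arm with a two-finger parallel gripper is mounted at the origin on the work surface. World frame = base frame: x ahead of the robot, y to its left, z up, the work surface at z = 0. Lengths are in m, angles in rad, forces in N, time in s.
With the tool pointing down it reaches from about 0.35 to 0.85 m from the base axis. Payload 8.1 kg.
Tool frame: the origin (TCP) lies midway between the tips of the shut fingers; the grasp point (between the pads) lies arm.pinch_z behind it (arm.pinch_z is the distance from the TCP to the grasp point, in m); z points along the fingers, y is the direction in which the jaws open and shut (so a half turn about z gives the same grasp; the last joint's range is limited). The gripper opens to 85 mm and grips with 20 to 120 N. Pads are 22 mm wide; open, the fingers measure 114 mm over their backs; the gripper's body (76 mm by 85 mm) begins 54 mm behind the grasp point. The pads swing forward as they close: fully open they stand 13 mm farther back than shut.
Start: joints at [1.105, 0.13, 1.488, -0, 1.523, -0.085], TCP at [0.223, 0.557, 0.231] pointing down, gripper open.
Joint ranges: [-2.96, 2.96], [-0.89, 2.26], [0.02, 2.5], [-1.34, 4.48], [0, 2.73], [-2.66, 2.66]. Speed limits (rad/s): [2.39, 2.39, 2.79, 3.14, 3.14, 3.14].

## Interface

Orientations are given as a 3x3 rotation matrix whose columns are the frame's x, y, z axes.
In Python, from workcell import arm gives the robot as it stands.
- The arm moves only by the shell command python3 -m handwheel 'ROWS' [FORCE]. ROWS is text: rows parted by semicolons, each of 5 numbers parted by spaces: the shift along the tool's x, y, z normalised to -1 to 1, where 1 is 300 mm, then the turn about the tool's z normalised to -1 to 1, where 1 is 360 degrees, then the opening, from 0 (shut) to 1 (fully open). In form: dx dy dz turn jaw; .... A call has 1 to 12 rows; each row shifts and turns the commanded pose from where the row before left it, along the tool's axes as they then stand; what a row does not reach is not made up. A row lasts 1/8 s, in which the tool goes at most 62.5 mm and 10.7 degrees, less where a joint would pass 70% of its speed; a pose out of reach is approached as far as the arm can. A call with a number of a shift or a turn outside -1 to 1 is refused whole. A call with a gripper value outside its range is refused whole. The fingers move at their own pace and stop on an object; FORCE is the grip in N (left out, the last holds). Time passes only in rows, so rows that do not move let the fingers close. It gives the time, the measured TCP pose, the force and the opening at its end, in the units of the state.
- arm.get_obs(): the state, without advancing time (a new reading comes with each control period).
- arm.snapshot(name): name is "scene" or "top" or "wrist"; returns the picture (400x640x3 uint8, red, green, blue); there is no depth.
- arm.camera_params(name): a dict with "fov_y" (degrees; the focal length in pixels is half the picture's height over the tangent of half this angle, whatever the lens; pixels are square), "cx", "cy" (the principal point, pixels), "position" and "rotation" of the camera in the world; the wrist camera has in their place "mount" (4x4, takes a point from camera to tool coordinates, whose origin is the TCP and whose axes are the flange's). Camera axes: x right, y up, looking along -z (the intrinsics and any distortion apply to the point x, -y, -z); pixel columns grow to the right and rows downward; lengths in m; the calibration is good to about 2 mm. A picture is of the moment at which its call begins: read the wrist's pose just before it. camera_params takes no time and is no camera call.
- arm.close_job(): hands the job in, once; it reports no verdict.
The state is a dict: "t": time; "q": joint angles; "joint_velocities": joint speeds; "effort": joint torques, N m; "tcp_pos": TCP position; "tool_rot": TCP orientation; "wrist_force": force on the tool from outside, world axes, zero at the start; "ft_torque": the same for the moment, N m; "width": opening from 0.0 (shut) to 1.0 (fully open).
Only numpy, scipy, OpenCV 4.12 (cv2) and the standard library are available. Lean on these libraries where they do the work, as an engineer would, in place of code of your own. Each camera call takes 0.05 s, during which the arm holds its last target.

## Working session

There is one attempt and no reset: what is moved stays moved. The work goes in short steps, Python scripts to look and compute and a shell command to move; the robot and the scene stay as the last step left them, time stands still between calls to the robot, and variables do not carry over. Pictures are saved under pics/ and viewed, and the job is handed in when it is done.

```bash
mkdir -p pics; ls
python3 - <<'E'
from workcell import arm
import cv2,numpy as np
o=arm.get_obs();print(o['t'],o['tcp_pos'],o['tool_rot'],o['width'],arm.pinch_z)
for n in ['scene','top','wrist']:
    im=arm.snapshot(n);cv2.imwrite(f'pics/{n}0.png',im[:,:,::-1]);print(n,arm.camera_params(n))
E
```

```text
pics
0.0 [0.22274274 0.55657017 0.23026161] [[-9.28373645e-01  3.71647341e-01 -7.93843098e-04]
 [ 3.71648158e-01  9.28372317e-01 -1.57698399e-03]
 [ 1.50900049e-04 -1.75906070e-03 -9.99998441e-01]] 1.0020080513497431 0.0187
scene {'fov_y': 44.46686689213255, 'cx': 319.5642794569381, 'cy': 199.2345089878312, 'position': array([ 1.42499328, -0.53220492,  0.89114712]), 'rotation': array([[ 0.53700002, -0.52244468,  0.66233114],
       [ 0.84340175,  0.34874225, -0.40872036],
       [-0.01744908,  0.77809408,  0.62790535]])}
top {'fov_y': 50.418535879567415, 'cx': 318.56083303738416, 'cy': 203.27247121943654, 'position': array([0.45639639, 0.00812685, 1.48507505]), 'rotation': array([[ 0.01963586,  0.99785007, -0.06252733],
       [-0.99980221,  0.01939969, -0.00438189],
       [-0.00315946,  0.06260101,  0.99803363]])}
wrist {'fov_y': 62.87907941718549, 'cx': 320.63543802521974, 'cy': 204.19227897803054, 'mount': array([[-8.53219558e-04,  9.46170703e-01,  3.23666917e-01,
         8.26910035e-02],
       [ 9.99999620e-01,  7.48827776e-04,  4.47065555e-04,
        -1.56388012e-04],
       [ 1.80629553e-04,  3.23667175e-01, -9.46170982e-01,
        -1.43582857e-01],
       [ 0.00000000e+00,  0.00000000e+00,  0.00000000e+00,
         1.00000000e+00]])}
```

View pics/scene0.png

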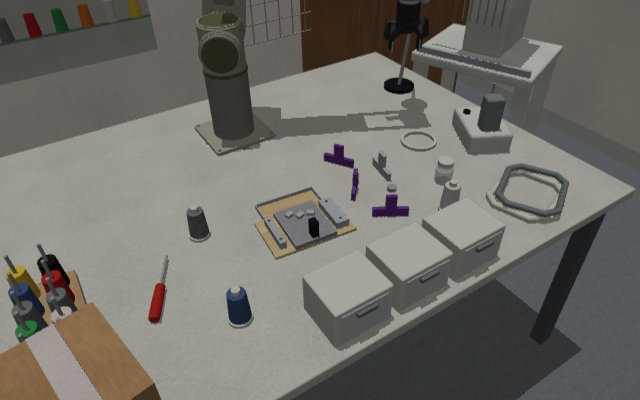

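View pics/top0.png

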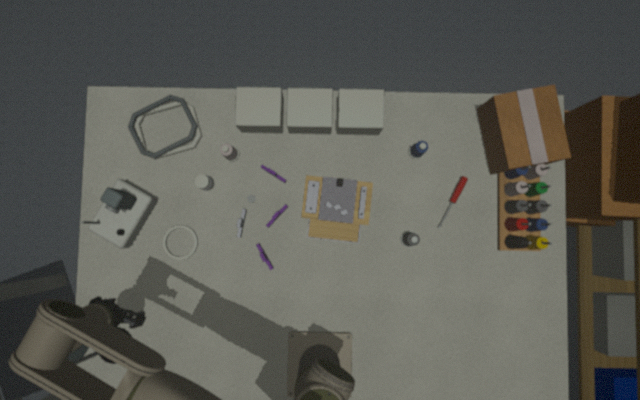

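View pics/wrist0.png

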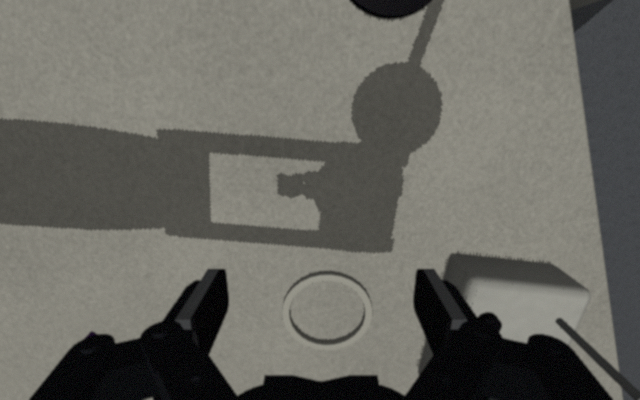

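```bash
cat > h.py <<'E'
from workcell import arm
import cv2,numpy as np
def campose(name,o=None):
    c=arm.camera_params(name)
    f=200/np.tan(np.radians(c['fov_y']/2))
    if name=='wrist':
        T=np.eye(4);T[:3,:3]=o['tool_rot'];T[:3,3]=o['tcp_pos']
        M=T@c['mount'];R,p=M[:3,:3],M[:3,3]
    else: R,p=np.array(c['rotation']),np.array(c['position'])
    return R,p,f,c['cx'],c['cy']
def cast(P,u,v,z):
    R,p,f,cx,cy=P
    d=R@np.array([(u-cx)/f,-(v-cy)/f,-1]);return p+d*(z-p[2])/d[2]
def proj(P,X):
    R,p,f,cx,cy=P
    a=R.T@(np.asarray(X,float)-p);return cx+f*a[0]/-a[2],cy-f*a[1]/-a[2]
def shot(name,fn):
    o=arm.get_obs();im=arm.snapshot(name)[:,:,::-1].copy();cv2.imwrite(f'pics/{fn}.png',im)
    P=campose(name,o);np.savez(f'pics/{fn}.npz',R=P[0],p=P[1],r=np.array(P[2:]))
    return im,P,o
def load(fn):
    a=np.load(f'pics/{fn}.npz');return cv2.imread(f'pics/{fn}.png'),(a['R'],a['p'],*a['r'])
E
python3 - <<'E'
from h import *
P=campose('top')
for n,u,v,z in [('spacer',242,222,.035),('thick',313,197,.03),('thin',362,203,.03),('handletop',340,182,.072),('board bl',306,177,.008),('board br',371,180,.008),('trough',335,230,.014),('cone_a',411,239,.05),('purp1',265,256,.03),('purp2',277,215,.03),('bobbin',251,199,.01)]:
    print(n,cast(P,u,v,z).round(3))
im=cv2.imread('pics/top0.png')[140:290,210:440]
cv2.imwrite('pics/topc.png',cv2.resize(im,None,fx=3.4,fy=3.4,interpolation=cv2.INTER_CUBIC))
E
```

```text
spacer [0.478 0.274 0.035]
thick [0.569 0.034 0.03 ]
thin [ 0.551 -0.134  0.03 ]
handletop [ 0.618 -0.056  0.072]
board bl [0.64  0.06  0.008]
board br [ 0.634 -0.167  0.008]
trough [ 0.457 -0.044  0.014]
cone_a [ 0.432 -0.299  0.05 ]
purp1 [0.364 0.193 0.03 ]
purp2 [0.505 0.156 0.03 ]
bobbin [0.559 0.25  0.01 ]
```

View pics/topc.png

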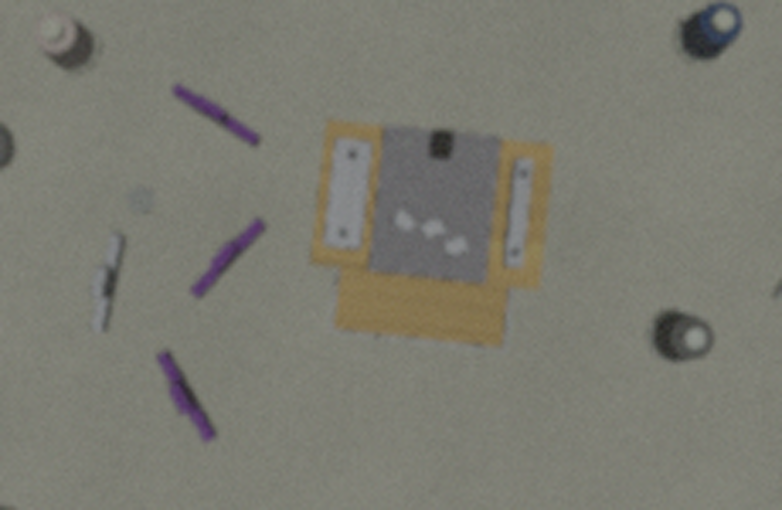

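```bash
python3 -m handwheel '-0.126 -0.0733 0 0 0.5; -0.126 -0.0733 0 0 0.5; -0.126 -0.0733 0 0 0.5; -0.126 -0.0733 0 0 0.5; -0.126 -0.0733 0 0 0.5; -0.126 -0.0733 0 0 0.5; -0.126 -0.0733 0 0 0.5; -0.126 -0.0733 0 0 0.5; 0 0 0 -0.028 0.5; 0 0 0 0 0.5' 40
python3 - <<'E'
from h import *
im,P,o=shot('wrist','w1')
E
```

```text
t: 1.4
tcp_pos: [0.4384, 0.2808, 0.231]
tool_rot: [[-0.979, 0.205, -0.001], [0.205, 0.979, -0.0], [0.001, -0.0, -1.0]]
wrist_force: [-0.9, 0.7, -0.7]
width: 0.5
```

View pics/w1.png

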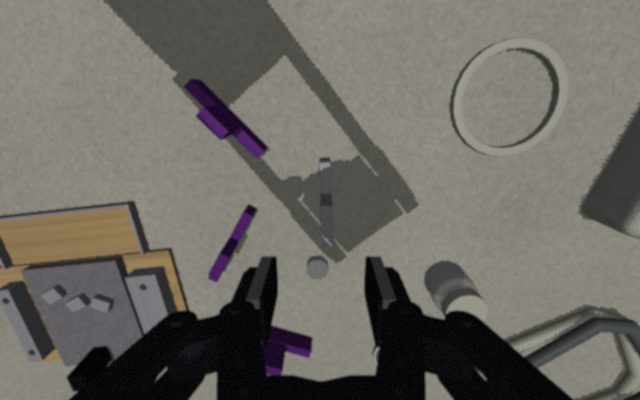

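Run:
```python
from h import *
im,P=load('w1')
c=im[145:260,270:390];cv2.imwrite('pics/w1c.png',cv2.resize(c,None,fx=5,fy=5,interpolation=cv2.INTER_CUBIC))
```

```text
(no output)
```

View pics/w1c.png

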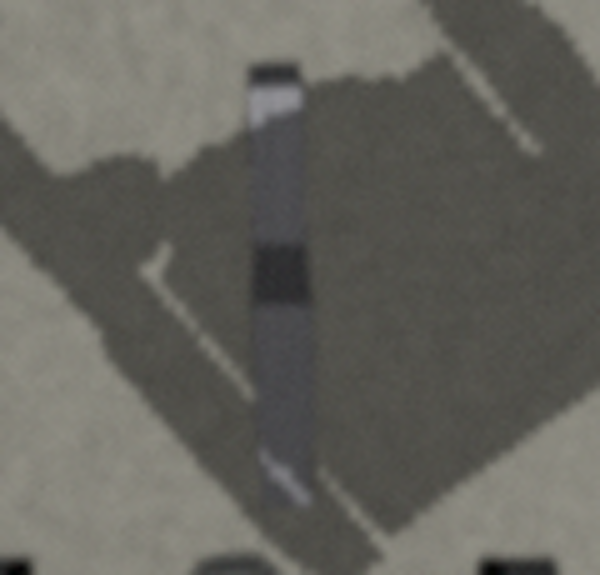

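Run:
```python
from h import *
im,P=load('w1')
g=lambda x,y,z:cast(P,269.9+x/5,144.9+y/5,z)
a=g(274,85,.028);b=g(289,505,.028)
print(a,b,np.linalg.norm(a-b),(a+b)/2,np.degrees(np.arctan2(*(a-b)[1::-1])))
l=g(253,243,.028);r=g(308,243,.028);print(l,r,np.linalg.norm(l-r)) 
l=g(253,303,.07);r=g(312,303,.07);print((l+r)/2,np.linalg.norm(l-r))
o=arm.get_obs();R=o['tool_rot'];m=(a+b)/2
print((R.T@(m-o['tcp_pos']))/.3, np.degrees(np.arctan2(R[1,0],R[0,0])))
```

```text
[0.42728049 0.28714351 0.028     ] [0.52545133 0.27044899 0.028     ] 0.09958021581973767 [0.47636591 0.27879625 0.028     ] 170.34884738361126
[0.46099795 0.27542977 0.028     ] [0.46350829 0.28734732 0.028     ] 0.012179077046710668
[0.46174308 0.28124727 0.07      ] 0.011625701979106211
[-0.1265553   0.01860994  0.67667775] 168.0368560462209
```

```bash
python3 -m handwheel '-0.0633 0.0093 0 0 0.5; -0.0633 0.0093 0 0 0.5; 0 0 0 -0.0064 0.5; 0 0 0.13 0 0.5; 0 0 0.13 0 0.5;0 0 0.13 0 0.5;0 0 0.13 0 0.5; 0 0 0.08 0 0.5;0 0 0.05 0 0.5; 0 0 0 0 0.5' 40
python3 - <<'E'
from h import *
im,P,o=shot('wrist','w2');print(o['tcp_pos'],o['tool_rot'])
E
```

```text
t: 2.7
tcp_pos: [0.4757, 0.2791, 0.0353]
tool_rot: [[-0.986, 0.165, -0.002], [0.165, 0.986, -0.001], [0.002, -0.001, -1.0]]
wrist_force: [0.1, -0.4, -0.6]
width: 0.501
[0.47567134 0.27907786 0.03534083] [[-9.86321598e-01  1.64821258e-01 -1.91253397e-03]
 [ 1.64823182e-01  9.86322725e-01 -8.95047603e-04]
 [ 1.73885285e-03 -1.19803472e-03 -9.99997771e-01]]
```

View pics/w2.png

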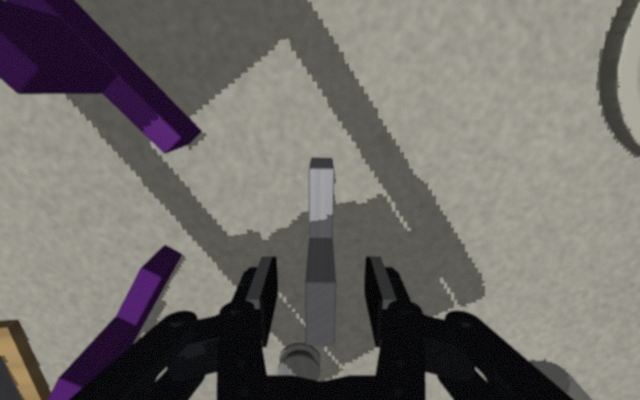

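```bash
python3 -m handwheel '0 0 0 0 0.05; 0 0 0 0 0.05; 0 0 0 0 0.05;0 0 0 0 0.05;0 0 0 0 0.05' 60; python3 -m handwheel '0 0 -0.05 0 0.05; 0 0 -0.1 0 0.05; 0 0 -0.15 0 0.05; 0 0 -0.15 0 0.05;0 0 -0.05 0 0.05'
```

```text
t: 3.38
tcp_pos: [0.4777, 0.2796, 0.0377]
tool_rot: [[-0.986, 0.164, 0.002], [0.164, 0.986, 0.001], [-0.002, 0.002, -1.0]]
wrist_force: [-0.9, -0.1, 6.3]
width: 0.131
t: 4.0
tcp_pos: [0.4782, 0.2797, 0.1906]
tool_rot: [[-0.986, 0.164, 0.005], [0.164, 0.986, 0.002], [-0.005, 0.003, -1.0]]
wrist_force: [0.0, -0.5, -1.4]
width: 0.135
```

```bash
python3 -m handwheel '-0.0775 -0.1307 -0.054 0 0.05; -0.0775 -0.1307 -0.054 0 0.05;-0.0775 -0.1307 -0.054 0 0.05;-0.0775 -0.1307 -0.054 0 0.05;-0.0775 -0.1307 -0.054 0 0.05;-0.0775 -0.1307 -0.054 0 0.05;-0.0775 -0.1307 -0.054 0 0.05;-0.0775 -0.1307 -0.054 0 0.05; 0 0 0 -0.008 0.05; 0 0 0 0 0.05'
python3 - <<'E'
from h import *
im,P,o=shot('wrist','w3');print(o['tcp_pos'],o['tool_rot'])
E
```

```text
t: 5.25
tcp_pos: [0.6083, -0.0614, 0.3146]
tool_rot: [[-0.993, 0.116, -0.002], [0.116, 0.993, 0.0], [0.002, 0.0, -1.0]]
wrist_force: [-0.3, 0.2, -1.8]
width: 0.129
[ 0.60830706 -0.06137555  0.31457487] [[-9.93302784e-01  1.15519803e-01 -2.18063080e-03]
 [ 1.15519002e-01  9.93305149e-01  4.90308370e-04]
 [ 2.22267213e-03  2.35120375e-04 -9.99997502e-01]]
```

View pics/w3.png

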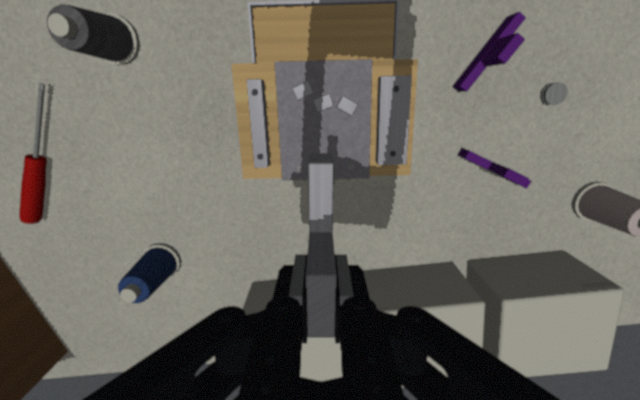

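Run:
```python
from h import *
im,P=load('w3')
c=im[0:200,225:425];cv2.imwrite('pics/w3c.png',cv2.resize(c,None,fx=3,fy=3,interpolation=cv2.INTER_CUBIC))
```

```text
(no output)
```

View pics/w3c.png

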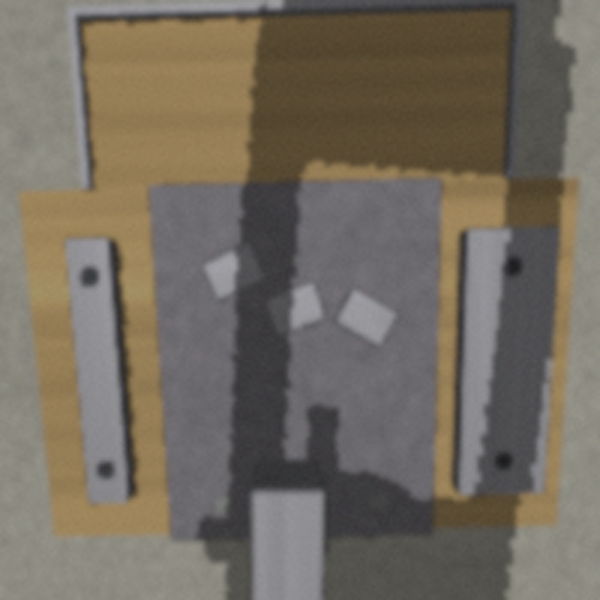

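Run:
```python
from h import *
im,P=load('w3')
g=lambda x,y,z:cast(P,225+(x+.5)/3-.5,(y+.5)/3-.5,z)
pts={'bfr':(20,192,.008),'bfl':(578,180,.008),'bbr':(54,534,.008),'bbl':(556,524,.008),
'pfr':(150,186,.022),'pfl':(441,181,.022),'pbr':(170,540,.022),'pbl':(433,536,.022),
'tnf_o':(67,240,.03),'tnf_i':(108,238,.03),'tnb_o':(88,502,.03),'tnb_i':(128,498,.03),
'tkf_i':(467,230,.03),'tkf_o':(557,228,.03),'tkb_i':(460,490,.03),'tkb_o':(545,492,.03),
'c0':(232,270,.032),'c1':(298,309,.032),'c2':(367,317,.032),'trl':(514,10,.014),'trr':(76,14,.014)}
W={k:g(*v) for k,v in pts.items()}
cen=sum(W[k] for k in('bfr','bfl','bbr','bbl'))/4
cs=sum(W[k] for k in W if k[:2] in('tn','tk'))
yv=(W['bfl']+W['bbl']-W['bfr']-W['bbr']);xv=W['bbl']+W['bbr']-W['bfl']-W['bfr']
print('len',np.linalg.norm(yv)/2,np.linalg.norm(xv)/2,'yaw',np.degrees(np.arctan2(yv[1],yv[0]))-90,np.degrees(np.arctan2(xv[1],xv[0])),cen)
for k in('tnf_o','tnb_o'),('tnf_i','tnb_i'),('tkf_i','tkb_i'),('tkf_o','tkb_o'),('pfr','pbr'),('pfl','pbl'):
    d=W[k[1]]-W[k[0]];print(k,np.linalg.norm(d),np.degrees(np.arctan2(d[1],d[0])))
# fit bed pose w/ all known points (not plate y)
model={'bfr':(-75,-118),'bfl':(-75,118),'bbr':(75,-118),'bbl':(75,118),'tnf_o':(-55,-96),'tnf_i':(-55,-78),'tnb_o':(55,-96),'tnb_i':(55,-78),'tkf_i':(-55,68),'tkf_o':(-55,106),'tkb_i':(55,68),'tkb_o':(55,106)}
A=np.array([np.array(model[k])/1e3 for k in model]);B=np.array([W[k][:2] for k in model])
ca,cb=A.mean(0),B.mean(0);H=(A-ca).T@(B-cb);th=np.arctan2(H[0,1]-H[1,0],H[0,0]+H[1,1])
R=np.array([[np.cos(th),-np.sin(th)],[np.sin(th),np.cos(th)]]);t=cb-R@ca
print('bed',t,np.degrees(th));
print('res mm',dict(zip(model,((A@R.T+t-B)*1e3@R).round(1).tolist())))
for k in W: 
    if k not in model: print(k,((W[k][:2]-t)@R*1e3).round(1))
np.savez('bed.npz',t=t,th=th)
```

```text
len 0.23598130280401622 0.14860697759699057 yaw -5.531110230032311 -5.3795291084559675 [ 0.56343375 -0.05031117  0.008     ]
('tnf_o', 'tnb_o') 0.10874413377962737 -5.9186734279788515
('tnf_i', 'tnb_i') 0.1077250689342887 -5.344242879045134
('tkf_i', 'tkb_i') 0.10720180660547318 -4.975713689810278
('tkf_o', 'tkb_o') 0.10889467044062502 -4.427444939614443
('pfr', 'pbr') 0.14913366020309898 -5.752699451201912
('pfl', 'pbl') 0.14916565008294486 -5.214672770198918
bed [ 0.56316312 -0.05031094] -5.410591056542662
res mm {'bfr': [-0.7, -0.2], 'bfl': [-1.2, 0.2], 'bbr': [0.6, 0.1], 'bbl': [0.2, -0.3], 'tnf_o': [-1.0, -0.9], 'tnf_i': [-0.6, 0.3], 'tnb_o': [0.3, 0.1], 'tnb_i': [1.7, 0.2], 'tkf_i': [-0.8, 0.0], 'tkf_o': [-0.8, 1.5], 'tkb_i': [2.0, -0.8], 'tkb_o': [0.3, -0.4]}
pfr [-74.2 -60.9]
pfl [-73.5  58. ]
pbr [ 74.9 -61.8]
pbl [75.7 58.5]
c0 [-41.  -28.2]
c1 [-25.1  -1.4]
c2 [-21.3  27.2]
trl [-135.7   86.3]
trr [-138.1  -87. ]
```

```bash
python3 - <<'E'
from h import *
im,P=load('w3')
o=arm.get_obs();R=o['tool_rot']
g=lambda x,y,z:R.T@(cast(P,225+(x+.5)/3-.5,(y+.5)/3-.5,z)-o['tcp_pos'])*1e3
zt=o['tcp_pos'][2]-.0377
print(g(252,490,zt+.028),g(325,490,zt+.028),g(254,460,zt),g(320,460,zt))
b=np.load('bed.npz');t=b['t'];th=float(b['th']);Rb=np.array([[np.cos(th),-np.sin(th)],[np.sin(th),np.cos(th)]])
np.save('x',0)
for bx in (10,-20,-95): print(bx,t+Rb@[bx/1e3,0])
E
sed -n 1,1p /dev/null; rm -f x.npy
```

```text
[50.80341434 -6.6497923   9.81325419] [50.79140062  4.912123    9.81655442] [50.6375501  -7.253036   37.81277774] [50.62490486  4.98539054 37.81627122]
10 [ 0.57311856 -0.05125387]
-20 [ 0.54325223 -0.0484251 ]
-95 [ 0.46858638 -0.04135317]
```

```bash
python3 -m handwheel '0.0585 0.0085 0 0 0.05; 0.0585 0.0085 0 0 0.05; 0 0 0.07 0.0274 0.05; 0 0 0.07 0.0274 0.05;0 0 0.07 0.0274 0.05;0 0 0.07 0.0274 0.05;0 0 0.07 0.0274 0.05;0 0 0.07 0.0274 0.05;0 0 0.07 0.0274 0.05;0 0 0.07 0.0274 0.05;0 0 0.07 0.0274 0.05; 0 0 0 0 0.05'
cat > st.py <<'E'
from h import *
b=np.load('bed.npz');t=b['t'];th=float(b['th']);Rb=np.array([[np.cos(th),-np.sin(th)],[np.sin(th),np.cos(th)]])
o=arm.get_obs();R=o['tool_rot']
print('t',o['t'],'bed xy mm',(Rb.T@(o['tcp_pos'][:2]-t)*1e3).round(2),'z',(o['tcp_pos'][2]*1e3).round(2),'toolx ang rel bed',np.degrees(np.arctan2(R[1,0],R[0,0])-th).round(2),'F',(R.T@o['wrist_force']).round(1),'Fbed',(Rb.T@o['wrist_force'][:2]).round(1),'w',o['width'],'tilt',R[2].round(4))
E
python3 - <<'E'
from h import *
shot('wrist','w4')
E
python3 st.py
```

```text
t: 6.8
tcp_pos: [0.5722, -0.0507, 0.1242]
tool_rot: [[0.092, 0.996, -0.005], [0.996, -0.092, 0.001], [0.0, -0.005, -1.0]]
wrist_force: [-0.6, 0.1, -0.8]
width: 0.136
t 6.85 bed xy mm [10.15  0.3 ] z 125.87 toolx ang rel bed 90.32 F [-0.5 -0.5  1.7] Fbed [-0.5 -0.5] w 0.1323852124995782 tilt [ 3.0e-04 -2.7e-03 -1.0e+00]
```

View pics/w4.png

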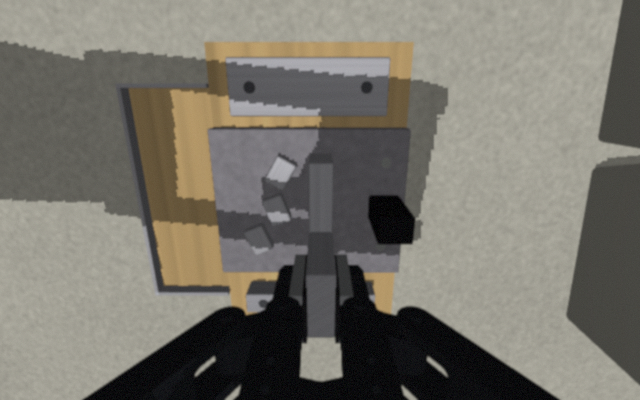

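```bash
python3 -m handwheel '0 0.003 0.08 0 0.05; 0 0 0.06 0 0.05; 0 0 0.04 0 0.05; 0 0 0.02 0 0.05; 0 0 0.01 0 0.05; 0 0 0 0 0.05'; python3 st.py
python3 - <<'E'
from h import *
shot('wrist','w5')
E
```

```text
t: 7.6
tcp_pos: [0.5755, -0.0519, 0.0642]
tool_rot: [[0.093, 0.996, 0.0], [0.996, -0.093, -0.0], [-0.0, 0.0, -1.0]]
wrist_force: [-0.2, 0.1, -1.8]
width: 0.129
t 7.6 bed xy mm [12.48 -0.46] z 64.18 toolx ang rel bed 90.09 F [ 0.1 -0.2  1.8] Fbed [-0.2  0.1] w 0.12856130197386825 tilt [-0.e+00  4.e-04 -1.e+00]
```

View pics/w5.png

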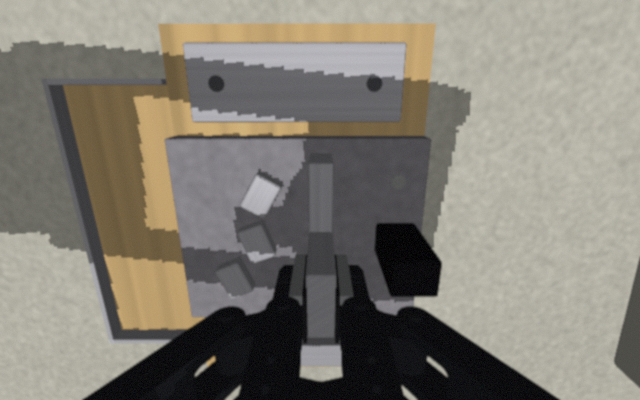

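```bash
python3 -m handwheel '0 0 0.009 0 0.05; 0 0 0 0 0.05'; python3 st.py; python3 -m handwheel '0 -0.018 0 0 0.05;0 -0.018 0 0 0.05;0 -0.018 0 0 0.05;0 -0.018 0 0 0.05;0 -0.018 0 0 0.05;0 -0.018 0 0 0.05;0 -0.018 0 0 0.05;0 -0.018 0 0 0.05;0 -0.018 0 0 0.05;0 -0.018 0 0 0.05'; python3 st.py
python3 - <<'E'
from h import *
shot('wrist','w6')
E
```

```text
t: 7.9
tcp_pos: [0.5753, -0.0519, 0.0612]
tool_rot: [[0.093, 0.996, -0.0], [0.996, -0.093, 0.0], [0.0, -0.0, -1.0]]
wrist_force: [0.3, 0.1, -1.0]
width: 0.133
t 7.9 bed xy mm [12.24 -0.42] z 61.17 toolx ang rel bed 90.08 F [0.2 0.3 1. ] Fbed [0.3 0.2] w 0.13260564001264827 tilt [ 0. -0. -1.]
t: 9.15
tcp_pos: [0.5212, -0.0468, 0.0612]
tool_rot: [[0.093, 0.996, 0.0], [0.996, -0.093, -0.0], [-0.0, 0.0, -1.0]]
wrist_force: [-0.7, 0.3, -1.6]
width: 0.13
t 9.15 bed xy mm [-42.06  -0.5 ] z 61.21 toolx ang rel bed 90.08 F [ 0.2 -0.7  1.6] Fbed [-0.7  0.2] w 0.13027685981755802 tilt [-0.e+00  1.e-04 -1.e+00]
```

View pics/w6.png

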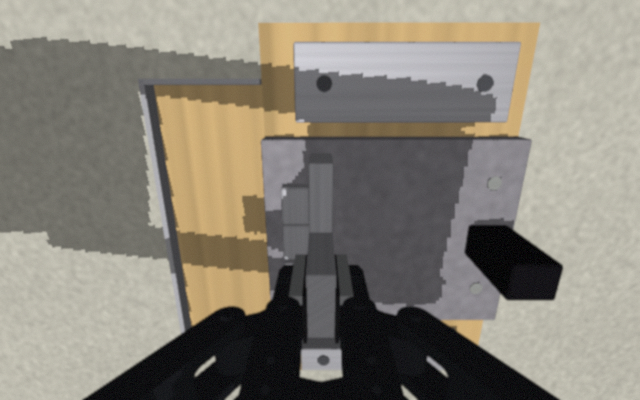

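```bash
python3 -m handwheel '0 -0.018 0 0 0.05;0 -0.018 0 0 0.05;0 -0.018 0 0 0.05;0 -0.018 0 0 0.05;0 -0.018 0 0 0.05;0 -0.018 0 0 0.05;0 -0.018 0 0 0.05;0 -0.018 0 0 0.05;0 -0.018 0 0 0.05;0 -0.018 0 0 0.05; 0 0 0 0 0.05'; python3 st.py
python3 - <<'E'
from h import *
shot('wrist','w7')
E
```

```text
t: 10.58
tcp_pos: [0.4674, -0.0418, 0.0612]
tool_rot: [[0.093, 0.996, -0.0], [0.996, -0.093, -0.0], [-0.0, -0.0, -1.0]]
wrist_force: [1.1, -1.0, -1.6]
width: 0.133
t 10.575 bed xy mm [-96.13  -0.55] z 61.16 toolx ang rel bed 90.08 F [-0.9  1.2  1.6] Fbed [ 1.2 -0.9] w 0.1328084776068569 tilt [-0.e+00 -1.e-04 -1.e+00]
```

View pics/w7.png

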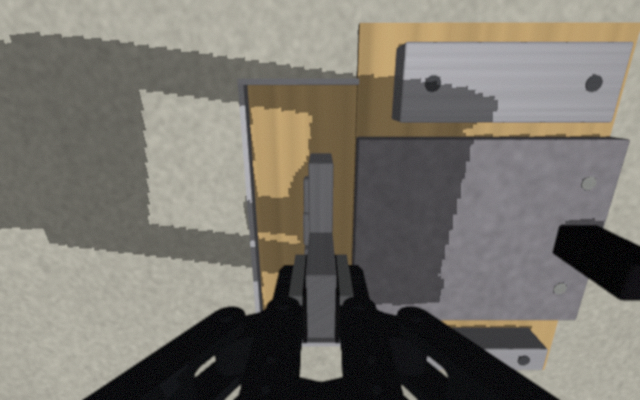

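```bash
python3 -m handwheel '0 0 -0.1 0 0.05; 0 0 -0.14 0 0.05; 0 0.157 -0.14 0 0.05; 0 0.157 -0.14 0 0.05; 0 0.157 -0.14 0 0.05; 0 0 -0.14 -0.0278 0.05; 0 0 0 -0.0278 0.05; 0 0 0 -0.0278 0.05; 0 0 0 -0.0278 0.05; 0 0 0 -0.0278 0.05; 0 0 0 -0.0278 0.05; 0 0 0 -0.0278 0.05';python3 -m handwheel ' 0 0 0 -0.0278 0.05; 0 0 0 -0.0276 0.05;0 0 0 0 0.05'; python3 st.py
python3 - <<'E'
from h import *
im,P,o=shot('wrist','w8')
c=im[0:200,225:425];cv2.imwrite('pics/w8c.png',cv2.resize(c,None,fx=3,fy=3,interpolation=cv2.INTER_CUBIC))
E
```

```text
t: 12.12
tcp_pos: [0.6073, -0.0549, 0.2998]
tool_rot: [[-0.907, 0.422, -0.0], [0.422, 0.907, 0.0], [0.0, -0.0, -1.0]]
wrist_force: [0.6, -0.6, -0.6]
width: 0.132
t: 12.5
tcp_pos: [0.6072, -0.0549, 0.2998]
tool_rot: [[-0.996, 0.094, -0.0], [0.094, 0.996, 0.0], [0.0, 0.0, -1.0]]
wrist_force: [0.9, 0.1, -0.5]
width: 0.13
t 12.5 bed xy mm [44.32 -0.38] z 299.78 toolx ang rel bed 180.02 F [-0.9  0.1  0.5] Fbed [0.9 0.1] w 0.12964384090219283 tilt [ 2.e-04  0.e+00 -1.e+00]
```

View pics/w8.png

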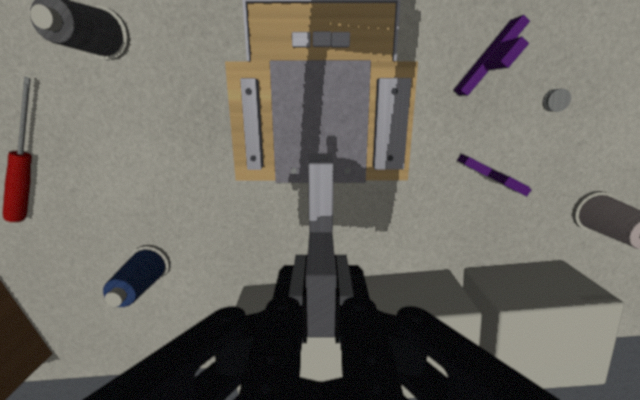

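View pics/w8c.png

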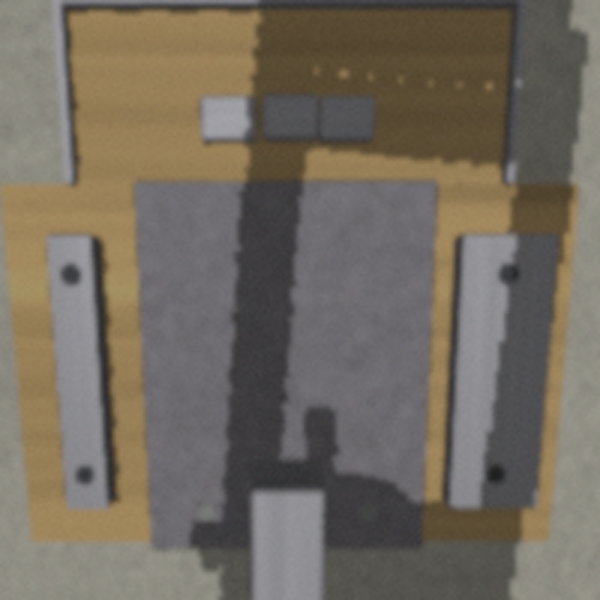

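```bash
python3 - <<'E'
from h import *
im,P=load('w8')
g=lambda x,y,z:cast(P,225+(x+.5)/3-.5,(y+.5)/3-.5,z)
pts={'bfr':(2,186,.008),'bfl':(579,185,.008),'bbr':(32,541,.008),'bbl':(548,541,.008),
'tnf_o':(48,236,.03),'tnf_i':(93,235,.03),'tnb_o':(68,507,.03),'tnb_i':(109,506,.03),
'tkf_i':(462,235,.03),'tkf_o':(560,235,.03),'tkb_i':(449,507,.03),'tkb_o':(535,508,.03),
'pfr':(134,183,.022),'pfl':(437,182,.022),'pbr':(152,547,.022),'pbl':(421,545,.022)}
W={k:g(*v) for k,v in pts.items()}
model={'bfr':(-75,-118),'bfl':(-75,118),'bbr':(75,-118),'bbl':(75,118),'tnf_o':(-55,-96),'tnf_i':(-55,-78),'tnb_o':(55,-96),'tnb_i':(55,-78),'tkf_i':(-55,68),'tkf_o':(-55,106),'tkb_i':(55,68),'tkb_o':(55,106)}
A=np.array([np.array(model[k])/1e3 for k in model]);B=np.array([W[k][:2] for k in model])
ca,cb=A.mean(0),B.mean(0);H=(A-ca).T@(B-cb);th=np.arctan2(H[0,1]-H[1,0],H[0,0]+H[1,1])
R=np.array([[np.cos(th),-np.sin(th)],[np.sin(th),np.cos(th)]]);t=cb-R@ca
print('bed',t,np.degrees(th));
print('res mm',dict(zip(model,((A@R.T+t-B)*1e3@R).round(1).tolist())))
for k in W: 
    if k not in model: print(k,((W[k][:2]-t)@R*1e3).round(1))
np.savez('bed.npz',t=t,th=th)
o=arm.get_obs();Q=o['tool_rot'];zt=o['tcp_pos'][2]-.0377
h=lambda x,y,z:(Q.T@(g(x,y,z)-o['tcp_pos'])*1e3).round(1)
print(h(252,490,zt+.028),h(325,490,zt+.028),h(254,460,zt),h(320,460,zt))
E
python3 st.py
```

```text
bed [ 0.56342669 -0.05012249] -5.453057327935054
res mm {'bfr': [-0.8, -0.3], 'bfl': [-0.4, 0.3], 'bbr': [-0.1, 0.0], 'bbl': [-0.1, 0.1], 'tnf_o': [-0.7, -0.6], 'tnf_i': [-0.3, -0.3], 'tnb_o': [0.7, -0.6], 'tnb_i': [1.1, -0.2], 'tkf_i': [-0.3, 0.6], 'tkf_o': [-0.3, 0.0], 'tkb_i': [0.7, -0.1], 'tkb_o': [0.3, 0.9]}
pfr [-74.2 -61.8]
pfl [-74.6  57.8]
pbr [ 74.2 -61.3]
pbl [73.2 58. ]
[51.  -6.3  9.7] [51.   5.3  9.7] [50.8 -6.9 37.7] [50.8  5.3 37.7]
t 12.55 bed xy mm [44.05 -0.52] z 299.81 toolx ang rel bed 179.9 F [-0.2 -0.1  1.8] Fbed [ 0.2 -0.1] w 0.12686020838971448 tilt [ 2.e-04  0.e+00 -1.e+00]
```

```bash
python3 -m handwheel '0.0479 -0.0763 0 0 0.05;0.0479 -0.0763 0 0 0.05;0.048 -0.0764 0 0 0.05;0 0 0.16 0 0.05;0 0 0.16 0 0.05;0 0 0.16 0 0.05;0 0 0.13 0 0.05;0 0 0.08 0 0.05; 0 0 0.02 0 0.05; 0 0 0 0 0.05;0 0 0 0 0.05'; python3 st.py
python3 - <<'E'
from h import *
im,P,o=shot('wrist','w9')
c=im[60:260,220:420];cv2.imwrite('pics/w9c.png',cv2.resize(c,None,fx=3,fy=3,interpolation=cv2.INTER_CUBIC))
E
```

```text
t: 13.92
tcp_pos: [0.559, -0.1196, 0.0888]
tool_rot: [[-0.996, 0.094, 0.003], [0.094, 0.996, -0.001], [-0.003, -0.001, -1.0]]
wrist_force: [0.3, 0.2, -1.5]
width: 0.133
t 13.925 bed xy mm [  2.2  -69.59] z 88.76 toolx ang rel bed 180.08 F [-0.3  0.3  1.6] Fbed [0.3 0.3] w 0.13338691483430054 tilt [-2.7e-03 -6.0e-04 -1.0e+00]
```

View pics/w9c.png

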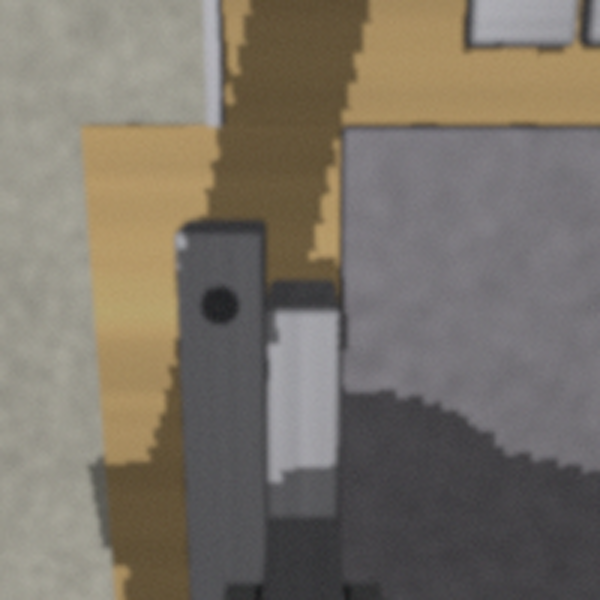

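Run:
```python
from h import *
im,P=load('w9')
b=np.load('bed.npz');t=b['t'];th=float(b['th']);Rb=np.array([[np.cos(th),-np.sin(th)],[np.sin(th),np.cos(th)]])
def g(x,y,z): return (Rb.T@(cast(P,220+(x+.5)/3-.5,60+(y+.5)/3-.5,z)[:2]-t)*1e3).round(1)
zt=.0888-.0377
for n,a in dict(stopi=(265,232,.03),stop2=(266,400,.03),pl=(343,127,.022),spbl=(270,283,zt),spbr=(333,283,zt),sptl=(267,310,zt+.028),sptr=(340,310,zt+.028),tabl=(265,517,zt+.028),tabr=(340,517,zt+.028),brd=(82,126,.008)).items(): print(n,g(*a))
```

```text
stopi [-54.6 -77.8]
stop2 [-18.9 -78.1]
pl [-74.8 -61.9]
spbl [-48.  -76.2]
spbr [-48.  -64.5]
sptl [-48.8 -75.8]
sptr [-48.8 -64.2]
tabl [-13.2 -76.5]
tabr [-13.2 -63.8]
brd [ -74.5 -118.3]
```

```bash
python3 -m handwheel '0 0.0005 0.04 0 0.05; 0 0 0.03 0 0.05; 0 0 0.02 0 0.05; 0 0 0.01 0 0.05; 0 0 0 0 0.05;0 0 0 0 0.05'; python3 st.py
```

```text
t: 14.72
tcp_pos: [0.5581, -0.1192, 0.0573]
tool_rot: [[-0.996, 0.093, 0.001], [0.093, 0.996, -0.0], [-0.001, -0.0, -1.0]]
wrist_force: [-0.6, 0.2, -1.3]
width: 0.131
t 14.725 bed xy mm [  1.27 -69.25] z 57.32 toolx ang rel bed 180.12 F [0.6 0.2 1.3] Fbed [-0.6  0.2] w 0.13090121651545783 tilt [-6.e-04 -1.e-04 -1.e+00]
```

```bash
python3 -m handwheel '0 0 0.012 0 0.05; 0 0 0.01 0 0.05; 0 0 0.008 0 0.05; 0 0 0 0 0.05'; python3 st.py;python3 -m handwheel '0 0 0.005 0 0.05; 0 0 0.003 0 0.05;0 0 0 0 0.05'; python3 st.py
```

```text
t: 15.22
tcp_pos: [0.5575, -0.119, 0.0476]
tool_rot: [[-0.996, 0.093, -0.001], [0.093, 0.996, 0.0], [0.001, 0.0, -1.0]]
wrist_force: [0.1, 0.1, -0.5]
width: 0.134
t 15.225 bed xy mm [  0.66 -69.14] z 47.57 toolx ang rel bed 180.12 F [-0.1  0.1  0.5] Fbed [0.1 0.1] w 0.13368077839867049 tilt [ 7.e-04  2.e-04 -1.e+00]
t: 15.6
tcp_pos: [0.5579, -0.1191, 0.0458]
tool_rot: [[-0.996, 0.093, 0.0], [0.093, 0.996, -0.0], [-0.0, -0.0, -1.0]]
wrist_force: [-1.2, -0.7, 2.0]
width: 0.134
t 15.6 bed xy mm [  1.09 -69.22] z 45.81 toolx ang rel bed 180.12 F [ 1.1 -0.8 -2. ] Fbed [-1.1 -0.8] w 0.13413157915298088 tilt [-3.e-04 -1.e-04 -1.e+00]
```

```bash
python3 -m handwheel '0 0 0 0 0.2; 0 0 0 0 0.4; 0 0 0 0 0.4;0 0 0 0 0.4'; python3 st.py;python3 -m handwheel '0 0 -0.03 0 0.4; 0 0 -0.06 0 0.4;0 0 -0.1 0 0.4; 0 0 -0.15 0 0.4; 0 0 -0.1 0 0.4; 0 0 0 0 0.4'; python3 st.py
python3 - <<'E'
from h import *
im,P,o=shot('wrist','w10')
E
```

```text
t: 16.1
tcp_pos: [0.5579, -0.1191, 0.0456]
tool_rot: [[-0.996, 0.093, 0.0], [0.093, 0.996, -0.0], [-0.0, -0.0, -1.0]]
wrist_force: [0.8, 0.2, -0.1]
width: 0.393
t 16.1 bed xy mm [  1.03 -69.18] z 45.63 toolx ang rel bed 180.12 F [-0.8  0.2  0.1] Fbed [0.8 0.2] w 0.39346250021578805 tilt [-1.e-04 -0.e+00 -1.e+00]
t: 16.85
tcp_pos: [0.5603, -0.1199, 0.183]
tool_rot: [[-0.996, 0.093, 0.008], [0.093, 0.996, -0.002], [-0.008, -0.002, -1.0]]
wrist_force: [-0.0, -0.5, 0.2]
width: 0.401
t 16.85 bed xy mm [  3.55 -69.71] z 183.02 toolx ang rel bed 180.12 F [-0.  -0.5 -0.2] Fbed [ 0.  -0.5] w 0.40120440198732726 tilt [-0.008  -0.0017 -1.    ]
```

View pics/w10.png

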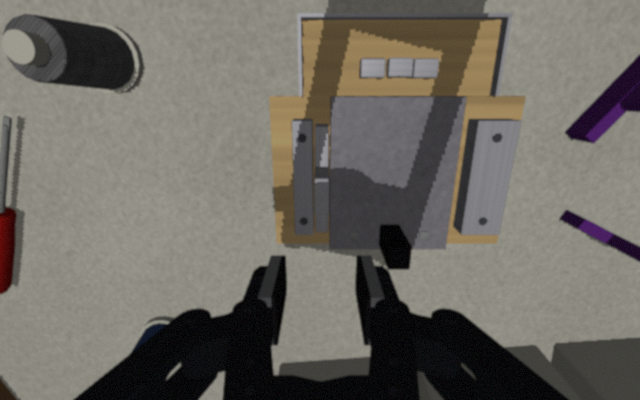

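```bash
python3 -m handwheel '-0.0475 0.0562 0 0 0.5;-0.0475 0.0562 0 0 0.5;-0.0475 0.0562 0 0 0.5;-0.0475 0.0562 0 0 0.5; 0 0 0 0 0.5; 0 0 0 0 0.5'; python3 st.py
python3 - <<'E'
from h import *
im,P,o=shot('wrist','w11')
E
```

```text
t: 17.65
tcp_pos: [0.6203, -0.0568, 0.1764]
tool_rot: [[-0.996, 0.092, -0.002], [0.092, 0.996, 0.0], [0.002, -0.0, -1.0]]
wrist_force: [-0.2, 0.5, -0.5]
width: 0.498
t 17.65 bed xy mm [57.27 -1.24] z 176.36 toolx ang rel bed 180.16 F [0.2 0.5 0.5] Fbed [-0.2  0.5] w 0.49755723684236447 tilt [ 0.0021 -0.     -1.    ]
```

View pics/w11.png

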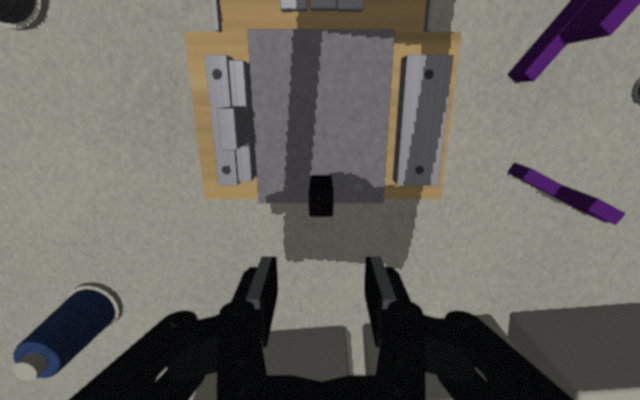

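```bash
python3 - <<'E'
from h import *
im,P=load('w11')
b=np.load('bed.npz');t=b['t'];th=float(b['th']);Rb=np.array([[np.cos(th),-np.sin(th)],[np.sin(th),np.cos(th)]])
def g(u,v,z): return (Rb.T@(cast(P,u,v,z)[:2]-t)*1e3).round(1)
m=cv2.inRange(im[150:240,290:350],(0,0,0),(25,25,25));ys,xs=np.nonzero(m);print(xs.min()+290,xs.max()+290,ys.min()+150,ys.max()+150)
print(g(xs.min()+289.5,216,.072),g(xs.max()+290.5,ys.max()+150.5,.072),g(320,ys.min()+149.5,.022))
E
python3 -m handwheel '-0.002 -0.001 0.12 0 0.5;0 0 0.12 0 0.5;0 0 0.1 0 0.5;0 0 0.07 0 0.5;0 0 0.04 0 0.5; 0 0 0.02 0 0.5; 0 0 0 0 0.5; 0 0 0 0 0.5'; python3 st.py
```

```text
309 332 176 215
[ 69.2 -11.5] [68.7  7.9] [47.8 -2.3]
t: 18.7
tcp_pos: [0.6223, -0.0577, 0.0378]
tool_rot: [[-0.996, 0.093, 0.002], [0.093, 0.996, -0.0], [-0.002, -0.0, -1.0]]
wrist_force: [0.5, -0.2, 0.2]
width: 0.495
t 18.7 bed xy mm [59.3  -1.95] z 37.76 toolx ang rel bed 180.12 F [-0.5 -0.2 -0.2] Fbed [ 0.5 -0.2] w 0.4954044237441071 tilt [-1.8e-03 -1.0e-04 -1.0e+00]
```

```bash
python3 -m handwheel '0 0 0.015 0 0.5; 0 0 0 0 0.1; 0 0 0 0 0.1; 0 0 0 0 0.1;0 0 0 0 0.1;0 0 0 0 0.1;0 0 0 0 0.1' 80; python3 st.py
```

```text
t: 19.58
tcp_pos: [0.6213, -0.0575, 0.0321]
tool_rot: [[-0.996, 0.093, -0.0], [0.093, 0.996, 0.0], [0.0, 0.0, -1.0]]
wrist_force: [-3.7, 1.1, 3.0]
width: 0.223
t 19.575 bed xy mm [58.27 -1.85] z 32.12 toolx ang rel bed 180.13 F [ 3.8  0.7 -3. ] Fbed [-3.8  0.7] w 0.2231761936933365 tilt [ 3.e-04  0.e+00 -1.e+00]
```

```bash
python3 -m handwheel '0 -0.003 0 0 0.1; 0 -0.003 0 0 0.1; 0 -0.003 0 0 0.1; 0 -0.003 0 0 0.1;0 0 0 0 0.1;0 0 0 0 0.1'; python3 st.py
```

```text
t: 20.32
tcp_pos: [0.6209, -0.0612, 0.0321]
tool_rot: [[-0.996, 0.093, -0.0], [0.093, 0.996, 0.0], [0.0, -0.0, -1.0]]
wrist_force: [-4.9, 2.3, 3.7]
width: 0.227
t 20.325 bed xy mm [58.3  -5.58] z 32.11 toolx ang rel bed 180.12 F [ 5.1  1.9 -3.7] Fbed [-5.1  1.8] w 0.22680929455356244 tilt [ 3.e-04 -0.e+00 -1.e+00]
```

```bash
python3 -m handwheel '0 -0.003 0 0 0.1; 0 -0.002 0 0 0.1;0 0 0 0 0.1;0 0 0 0 0.1'; python3 st.py; python3 -m handwheel '0 -0.003 0 0 0.1; 0 0 0 0 0.1;0 0 0 0 0.1'; python3 st.py
```

```text
t: 20.82
tcp_pos: [0.6209, -0.0613, 0.0321]
tool_rot: [[-0.996, 0.092, -0.0], [0.092, 0.996, 0.002], [0.0, 0.002, -1.0]]
wrist_force: [-4.2, 8.6, 4.5]
width: 0.225
t 20.825 bed xy mm [58.3 -5.7] z 32.1 toolx ang rel bed 180.15 F [ 5.   8.2 -4.5] Fbed [-5.   8.1] w 0.22469135621589953 tilt [ 3.0e-04  1.7e-03 -1.0e+00]
t: 21.2
tcp_pos: [0.6209, -0.0613, 0.0321]
tool_rot: [[-0.996, 0.092, -0.0], [0.092, 0.996, 0.003], [0.0, 0.003, -1.0]]
wrist_force: [-3.8, 13.1, 5.1]
width: 0.223
t 21.2 bed xy mm [58.3  -5.69] z 32.13 toolx ang rel bed 180.17 F [ 5.  12.7 -5. ] Fbed [-5.  12.7] w 0.22279703018656355 tilt [ 3.0e-04  2.7e-03 -1.0e+00]
```

```bash
python3 -m handwheel '0 -0.004 0 0 0.1; 0 -0.004 0 0 0.1; 0 0 0 0 0.1;0 0 0 0 0.1;0 0 0 0 0.1'; python3 st.py
python3 - <<'E'
from h import *
im,P,o=shot('wrist','w12')
c=im[0:260,100:420];cv2.imwrite('pics/w12c.png',cv2.resize(c,None,fx=2.3,fy=2.3,interpolation=cv2.INTER_CUBIC))
im,P,o=shot('scene','s12')
c=im[100:280,180:420];cv2.imwrite('pics/s12c.png',cv2.resize(c,None,fx=3,fy=3,interpolation=cv2.INTER_CUBIC))
shot('top','t12')
E
```

```text
t: 21.82
tcp_pos: [0.6209, -0.0614, 0.0321]
tool_rot: [[-0.996, 0.091, 0.0], [0.091, 0.996, 0.006], [0.0, 0.006, -1.0]]
wrist_force: [-1.9, 22.5, 5.3]
width: 0.227
t 21.825 bed xy mm [58.28 -5.76] z 32.13 toolx ang rel bed 180.22 F [ 4.  22.3 -5.2] Fbed [-4.1 22.2] w 0.22700657727630627 tilt [ 3.0e-04  5.5e-03 -1.0e+00]
```

View pics/w12c.png

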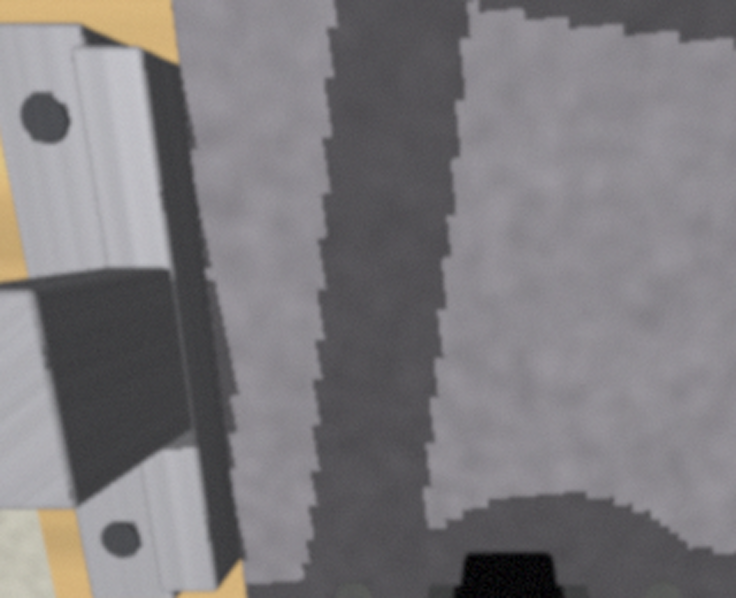

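View pics/s12c.png

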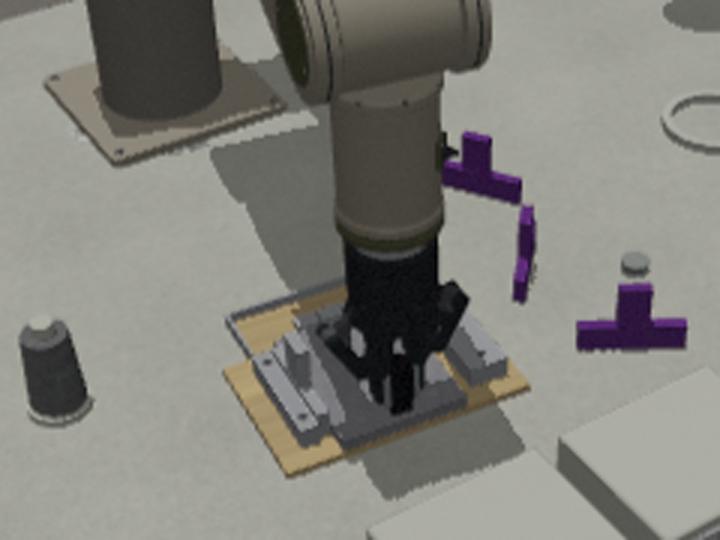

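View pics/t12.png

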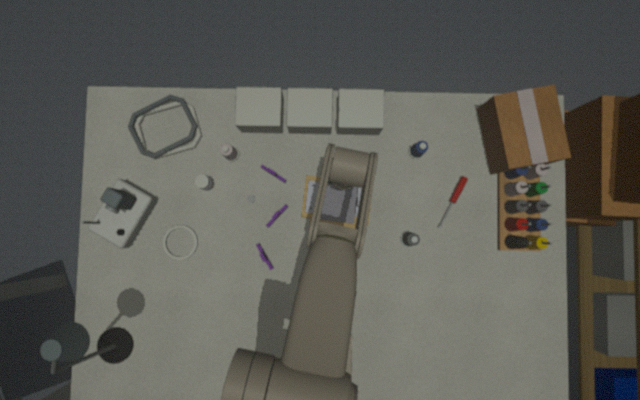

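```bash
python3 -m handwheel '0 0 0 0 0.1; 0 0 0 0 0.1'; python3 st.py; python3 -c "
from workcell import arm
print(arm.close_job())"; python3 st.py
```

```text
t: 22.22
tcp_pos: [0.6209, -0.0614, 0.0321]
tool_rot: [[-0.996, 0.091, 0.0], [0.091, 0.996, 0.006], [0.0, 0.006, -1.0]]
wrist_force: [-2.4, 22.5, 5.6]
width: 0.224
t 22.225 bed xy mm [58.27 -5.75] z 32.09 toolx ang rel bed 180.22 F [ 4.5 22.2 -5.5] Fbed [-4.5 22.1] w 0.2240169807528436 tilt [ 3.0e-04  5.6e-03 -1.0e+00]
the job is handed in; nothing more can be done
None
the job is handed in; nothing more can be done
```

I handed the job in at about 22 s of the 58 s. I wiped all three chips into the trough with the spacer. I then stood the spacer in the gap by the thin stop and let go. Last, I slid the plate by its handle until it pressed the spacer against the stop, and I was still holding it there at hand-in.

- **Chips:** the picture after the wipe, and another after placing the spacer, showed all three chips in the trough and none on the plate.
- **Spacer:** it went into the gap of about 16 mm without side force. It touched the bed at the expected height and stayed upright after release.
- **Final press:** the plate stopped at y ≈ -5.75 mm, where about -6 mm was expected, so it agrees to about 0.3 mm. The push was steady at about 22 N with the handle gripped at 80 N. The wrist picture showed no gap between stop, spacer and plate.
- **Bystanders:** in the last scene and top pictures the other things looked to be where they started; I did not measure this, and the arm hides part of the top view.

No check failed. When I first closed on the spacer, the tool rose about 2 mm with 6 N of force. I used that new height afterwards, and it agreed with the pictures and with the spacer's contact on the bed.

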